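Turn the leaf of the stock register

TASK

In the medicine store, first push the carton that lies on the left page of the stock register off the board, so that it lies flat on the bare desk beside it. Then, with the fingertips, push the register's leaf up and over its spine and press it down until it lies flat on the left page, and move clear. Only push and press: do not lift or tip over the carton, do not take carton or leaf between the fingers, and leave everything else where it is.

Things in the scene. Friction and masses are not known exactly. Their poses are not given: they have to be found in the camera images.
- register: Stock register fixed on the desk: grey board 230 (its x) by 350 (its y) by 10 mm thick, open like a book. Origin: centre of its underside. x runs along the spine, roughly away from the robot; +y is to the left page, -y to the right page. The spine, a steel rod 12 mm thick and 220 mm long at y = 0, has its axis 14 mm above the desk; the leaf hinges about it.
- leaf (a joint): Angle (rad) of the one rigid grey leaf about the spine: 0 flat on the right page, 1.57 upright, 3.14 flat on the left page (hard stops). Starts ajar over the right page. A 4 mm plate, 210 mm along the spine, 150 mm from spine axis to free edge, about 120 g; its mid-plane passes through the spine axis. Stiff hinge: stays where left; 1 to 2.5 N at the free edge moves it.
- leaf_edge (a point): Middle of the outer edge of the leaf's tab, 162 mm from the spine axis, mid-thickness. The tab is 70 mm wide, in the middle of the leaf's free edge, 12 mm beyond it. Axes are the leaf's: x along the spine, y from this edge to the spine, z out of the face that looks up while the leaf lies on the right page.
- carton_mid (a point): Centre of the medicine carton that lies flat on the left page: white with a printed band, 90 (its x) by 55 (its y) by 36 mm high (its z), 80 to 180 g. This point is 18 mm above its underside; the page is 10 mm above the desk. The desk to the left of the register is bare for at least 110 mm.
- carton_b: a second medicine carton just like the first, 90 x 55 x 36 mm, lying flat on the desk to the right of the register (origin: centre of underside). Leave alone.
- pill_jar: white pill jar, 48 mm across, 75 mm tall, on the desk beyond the far end of the register (origin: centre of underside). Leave alone.
- amber_bottle: amber bottle, 48 mm across, 100 mm tall, on the desk beyond the far end of the register (origin: centre of underside). Leave alone.
- stamp: rubber stamp standing on its round foot, 40 mm across, 72 mm tall, on the desk to the right of the register, near the robot (origin: centre of underside). Leave alone.
- tape_roll: pale ring-shaped roll of tape lying flat, 84 mm across, 24 mm high, on the desk beyond the register's far left corner (origin: centre of underside). Leave alone.
- stapler: black stapler, 130 x 35 x 40 mm, on the desk well to the left of the register (origin: centre of underside). Leave alone.
- carton: The carton on the left page once more, its origin taken at the centre of its underside, axes as above.
Not all that is in view belongs to the job. Leave any yellow look-alike of the carton alone.

How it is judged:
By the outcome, as a careful person would: the job done as asked, in the order asked, and still so for the second after the job is handed in, with the robot touching nothing.
It also fails if it takes over 64 s, if anything falls off the work surface, if the arm or the gripper's body presses on something with over 40 N, if the wrist force passes 120 N, or if a joint passes its speed limit or range.

ROBOT

A 6-joint arm with a two-finger parallel gripper is mounted at the origin on the work surface. World frame = base frame: x ahead of the robot, y to its left, z up, the work surface at z = 0. Lengths are in m, angles in rad, forces in N, time in s.
With the tool pointing down it reaches from about 0.375 to 0.9 m from the base axis. Payload 3.1 kg.
Tool frame: the origin (TCP) lies midway between the tips of the shut fingers; the grasp point (between the pads) lies 19 mm behind it; z points along the fingers, y is the direction in which the jaws open and shut (so a half turn about z gives the same grasp; the last joint's range is limited). The gripper opens to 85 mm and grips with 20 to 120 N. Pads are 22 mm wide; open, the fingers measure 114 mm over their backs; the gripper's body (76 mm by 85 mm) begins 54 mm behind the grasp point. The pads swing forward as they close: fully open they stand 13 mm farther back than shut.
Start: joints at [1.149, 0.527, 1.433, -0, 1.181, -0.178], TCP at [0.15, 0.607, 0.209] pointing down, gripper open.
Joint ranges: [-3.08, 3.08], [-0.75, 2.2], [0.22, 2.44], [-1.43, 4.57], [0, 2.65], [-2.85, 2.85]. Speed limits (rad/s): [2.79, 2.79, 3.14, 3.14, 3.14, 3.14].

INTERFACE

Orientations are given as a unit quaternion [x, y, z, w].
In Python, from station import manip gives the robot as it stands.
- The arm moves only by the tool servo_tool, never from a script. Its argument "motion" is a list of rows, each a list of 7 numbers: the shift along the tool's x, y, z in mm, then the turn, a rotation vector about the tool's x, y, z in rad, then the opening, from -1 (shut) to 1 (fully open), so that 0 is half open. In form: [[x, y, z, rx, ry, rz, hand], ...]. A call has 1 to 12 rows; each row shifts and turns the pose as measured when the row begins, along the tool's axes as they then stand; what a row does not reach is not made up. A row lasts 1/12 s, in which the tool goes at most 41.7 mm and 7.16 degrees, less where a joint would pass 70% of its speed; a pose out of reach is approached as far as the arm can. A call with a gripper value outside its range is refused whole. The fingers move at their own pace and stop on an object; "grip_force" is the grip in N (left out, the last holds). Time passes only in rows, so rows that do not move let the fingers close. It gives the time, the measured TCP pose, the force and the opening at its end, in the units of the state.
- manip.sense(): the state, without advancing time (a new reading comes with each control period).
- manip.snapshot(name): name is "scene" or "top" or "wrist"; returns a dict with "frame" (480x640x3 uint8, red, green, blue), "mtx" (3x3 intrinsics, pixels), "dist_coeffs" ([k1, k2, p1, p2, k3] as OpenCV has them; the pictures are not rectified), "world_from_camera" (4x4, takes a point from camera to world coordinates). Camera axes: x right, y up, looking along -z (the intrinsics and any distortion apply to the point x, -y, -z); pixel columns grow to the right and rows downward; lengths in m; the calibration is good to about 2 mm. A picture is of the moment at which its call begins. There is no depth.
- manip.sign_off(): hands the job in, once; it reports no verdict.
The state is a dict: "t": time; "q": joint angles; "qd": joint speeds; "tau": joint torques, N m; "tcp_pos": TCP position; "tool_rot": TCP orientation; "force": force on the tool from outside, world axes, zero at the start; "ft_torque": the same for the moment, N m; "finger_gap": opening from 0.0 (shut) to 1.0 (fully open).
Only numpy, scipy, OpenCV 4.12 (cv2) and the standard library are available. Lean on these libraries where they do the work, as an engineer would, in place of code of your own. Each camera call takes 0.05 s, during which the arm holds its last target.

## Working session

There is one attempt and no reset: what is moved stays moved. The work goes in short steps, Python scripts to look and compute and a tool call to move; the robot and the scene stay as the last step left them, time stands still between calls to the robot, and variables do not carry over. Pictures are saved under pics/ and viewed, and the job is handed in when it is done.

Besides the shell and the picture viewer there is one more tool, called after "Request:" by a JSON object that holds its "api" and its "payload", one argument or row to a line. servo_tool: Moves the arm, as the interface text tells. Its arguments: {"type":"object","properties":{"motion":{"type":"array"},"grip_force":{"type":"number"}},"required":["motion"]}

```bash
mkdir -p pics; python3 - <<'E'
from station import manip
import cv2,json,pickle
d={}
for n in ["scene","top","wrist"]:
    s=manip.snapshot(n); d[n]=s
    cv2.imwrite(f"pics/{n}0.png",cv2.cvtColor(s["frame"],cv2.COLOR_RGB2BGR))
    print(n,s["mtx"].round(1).tolist(),s["dist_coeffs"],s["world_from_camera"].round(3).tolist())
pickle.dump(d,open("d0.pkl","wb"))
print(manip.sense())
E
```

```text
scene [[542.9, 0.0, 317.2], [0.0, 542.9, 240.0], [0.0, 0.0, 1.0]] [-0.05767236  0.          0.          0.          0.        ] [[0.717, -0.597, 0.36, 0.962], [0.697, 0.602, -0.389, -0.376], [0.016, 0.53, 0.848, 0.972], [0.0, 0.0, 0.0, 1.0]]
top [[454.0, 0.0, 321.3], [0.0, 454.0, 246.5], [0.0, 0.0, 1.0]] [-0.02444326  0.          0.          0.          0.        ] [[-0.024, 0.991, -0.134, 0.452], [-0.999, -0.027, -0.019, 0.054], [-0.023, 0.133, 0.991, 1.048], [0.0, 0.0, 0.0, 1.0]]
wrist [[378.9, 0.0, 322.5], [0.0, 378.9, 245.4], [0.0, 0.0, 1.0]] [-0.0734845  0.         0.         0.         0.       ] [[0.241, -0.924, -0.295, 0.075], [0.97, 0.229, 0.074, 0.625], [-0.001, -0.304, 0.953, 0.373], [0.0, 0.0, 0.0, 1.0]]
{'t': 0.15, 'q': array([ 1.14950468e+00,  5.28240349e-01,  1.43358023e+00, -6.72240995e-06,
        1.18138939e+00, -1.78476554e-01]), 'qd': array([-0.00137174, -0.00199652, -0.00410853, -0.00024307, -0.00148802,
       -0.00089266]), 'tau': array([ 8.53963957e-04, -4.42742586e+01, -1.78276116e+01, -2.07807911e-04,
        5.68614952e-03,  2.61158613e-05]), 'tcp_pos': array([0.1499971 , 0.60615223, 0.20817482]), 'tool_rot': array([ 1.21108204e-01,  9.92638982e-01, -7.73489324e-04, -2.35916319e-04]), 'force': array([-0.30219665, -0.23702857,  0.65633446]), 'ft_torque': array([-0.00057137, -0.00452411, -0.0241119 ]), 'finger_gap': 1.0008382526826456}
```

View pics/top0.png

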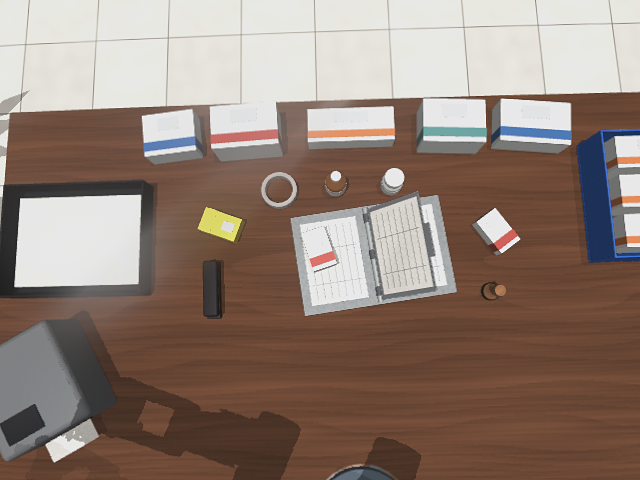

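View pics/scene0.png

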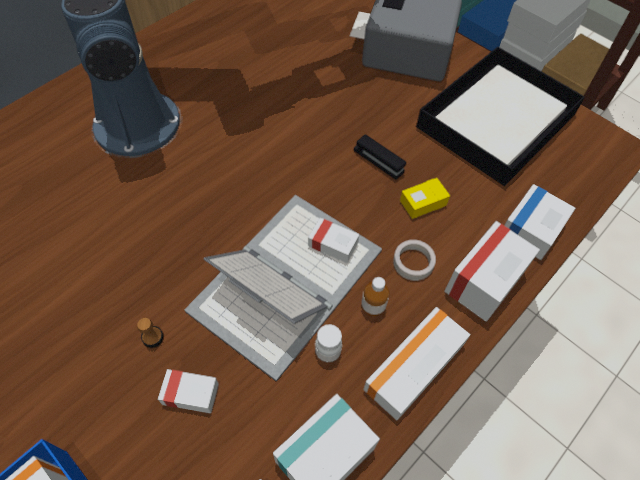

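View pics/wrist0.png

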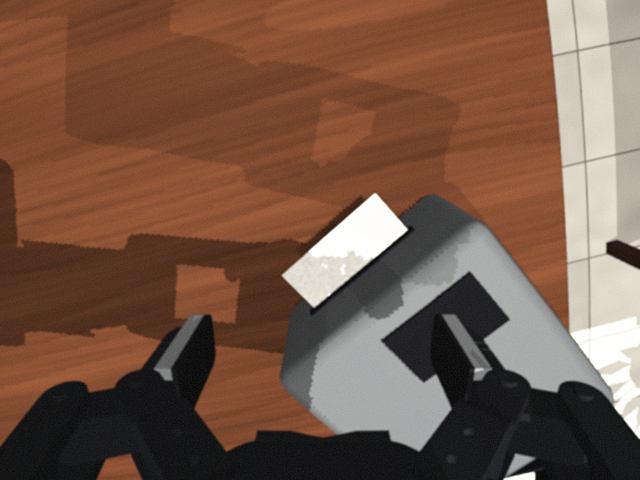

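Candidates in the top view are the white carton on the left page (320,248), carton_b right of the register (497,230), the yellow look-alike (220,224), and the large boxes along the back. By the description I choose (320,248). The leaf stands ajar over the right page. Next I'll take close crops to check this.

```bash
python3 - <<'E'
import pickle,cv2
d=pickle.load(open("d0.pkl","rb"))
def crop(n,x,y,w,h,k,o):
    im=d[n]["frame"][y:y+h,x:x+w]; cv2.imwrite(o,cv2.cvtColor(cv2.resize(im,None,fx=k,fy=k,interpolation=cv2.INTER_CUBIC),cv2.COLOR_RGB2BGR))
crop("top",270,180,200,150,4,"pics/tc.png")
crop("scene",180,190,210,190,3.8*0.82,"pics/sc.png")
crop("scene",180,190,200,150,4,"pics/sc.png")
E
```

```text
(no output)
```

View pics/tc.png

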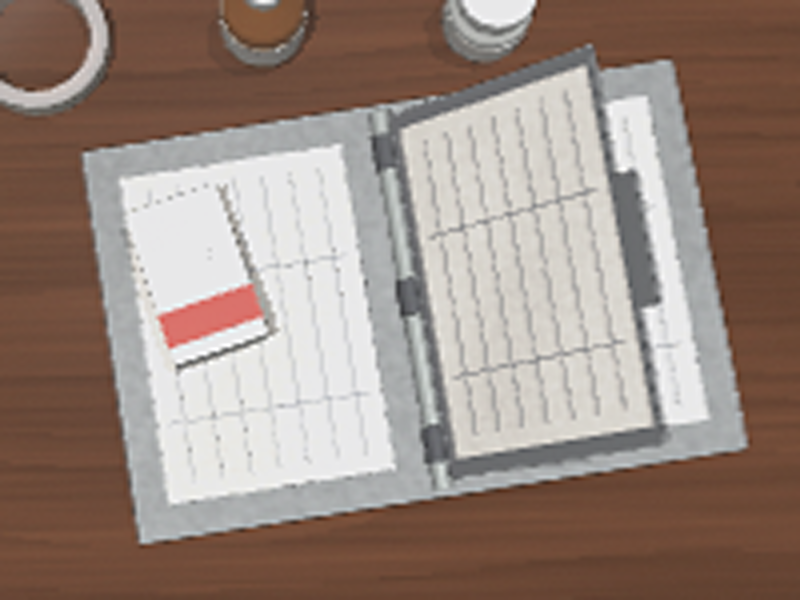

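View pics/sc.png

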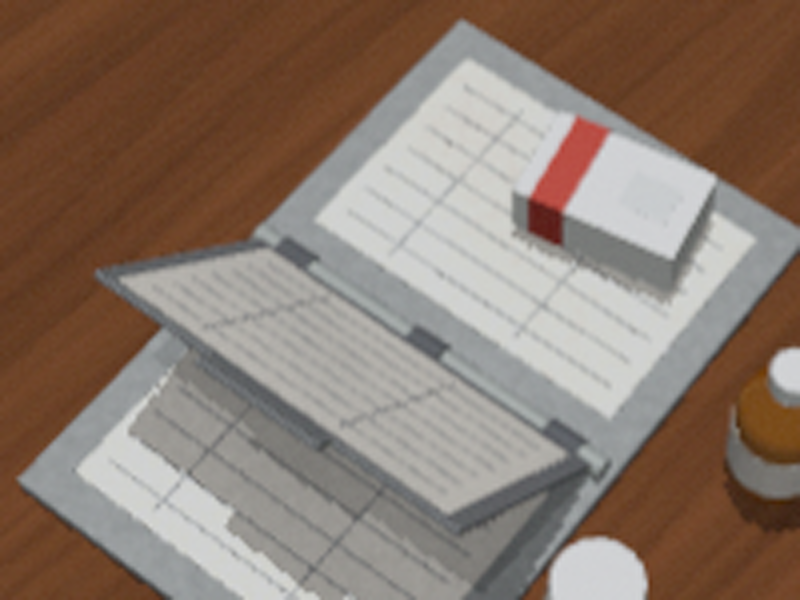

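```bash
cat > h.py <<'E'
import numpy as np,cv2
from scipy.optimize import least_squares
def ray(s,px):
    u=cv2.undistortPoints(np.array([[px]],float),s["mtx"],s["dist_coeffs"])[0,0]
    T=s["world_from_camera"]; return T[:3,3],T[:3,:3]@np.array([u[0],-u[1],-1])
def at(s,px,z):
    o,d=ray(s,px); return o+d*(z-o[2])/d[2]
def proj(s,P):
    T=s["world_from_camera"]; c=(np.asarray(P).reshape(-1,3)-T[:3,3])@T[:3,:3]
    c=c*[1,-1,-1]
    return cv2.projectPoints(c,np.zeros(3),np.zeros(3),s["mtx"],s["dist_coeffs"])[0][:,0]
E
python3 - <<'E'
from h import *
import pickle
d=pickle.load(open("d0.pkl","rb"))
t=lambda x,y:(270+x/4-.4,180+y/4-.4)
sc=lambda x,y:(180+x/4-.4,190+y/4-.4)
T,S=d["top"],d["scene"]
for p in [(83,152),(672,60),(747,448),(141,543)]: print("board",at(T,t(*p),.01).round(4))
for p in [(460,20),(800,235),(20,482)]: print("boardS",at(S,sc(*p),.01).round(4))
for p in [(128,210),(222,183),(268,318),(167,350)]: print("cartT",at(T,t(*p),.046).round(4))
for p in [(718,177),(672,258),(515,193),(570,113)]: print("cartS",at(S,sc(*p),.046).round(4))
# fit register pose
bx=[(.115,.175),(.115,-.175),(-.115,-.175),(-.115,.175)]
bt=[t(*p) for p in [(83,152),(672,60),(747,448),(141,543)]]
bs={3:sc(460,20),0:sc(800,235),2:sc(20,482)}
lt=[t(*p) for p in [(591,46),(663,438)]]   # free edge far, near
ls=[sc(*p) for p in [(455,523),(100,272)]]
tt=[t(*p) for p in [(632,172),(660,300)]]
def W(p,q):
    c,s=np.cos(p[2]),np.sin(p[2]); x,y,z=q
    return [p[0]+c*x-s*y,p[1]+s*x+c*y,z]
def leaf(p,x,r): 
    return W(p,(x,-r*np.cos(p[3]),.014+r*np.sin(p[3])))
def res(p,v=False):
    r=[]
    for i,b in enumerate(bx):
        P=W(p,(b[0],b[1],.01)); r.append(proj(T,P)[0]-bt[i])
        if i in bs: r.append(proj(S,P)[0]-bs[i])
    for i,x in enumerate((.105,-.105)):
        P=leaf(p,x,.15); r+= [proj(T,P)[0]-lt[i],proj(S,P)[0]-ls[i]]
    for i,x in enumerate((.035,-.035)): r.append(proj(T,leaf(p,x,.162))[0]-tt[i])
    return np.array(r).ravel()
f=least_squares(res,[.5,0,.1,.6],loss='soft_l1'); print(f.x.round(4),res(f.x).round(1))
p=f.x
print("spine ends",W(p,(.11,0,.014)),W(p,(-.11,0,.014)),"edge",leaf(p,0,.162))
E
```

```text
board [0.6617 0.1452 0.01  ]
board [ 0.7067 -0.1996  0.01  ]
board [ 0.4804 -0.229   0.01  ]
board [0.4355 0.1157 0.01  ]
boardS [0.4358 0.1151 0.01  ]
boardS [0.6597 0.1422 0.01  ]
boardS [ 0.4828 -0.2296  0.01  ]
cartT [0.6206 0.1173 0.046 ]
cartT [0.6345 0.0643 0.046 ]
cartT [0.5578 0.0407 0.046 ]
cartT [0.5415 0.0971 0.046 ]
cartS [0.6188 0.1196 0.046 ]
cartS [0.6345 0.068  0.046 ]
cartS [0.5525 0.0402 0.046 ]
cartS [0.5383 0.0949 0.046 ]
[ 0.5715 -0.0422  0.1311  0.8259] [-0.5 -0.4  2.3 -0.3  0.4 -0.7  0.8  0.  -1.3 -0.4 -0.2  0.4 -0.  -0.6
 -0.4 -0.7  1.8  1.4  0.6  1.3 -1.2 -1.   0.4 -1.  -0.2  0.7]
spine ends [np.float64(0.6805088436911257), np.float64(-0.027853295808113115), 0.014] [np.float64(0.4623961051949945), np.float64(-0.05660800508708595), 0.014] edge [np.float64(0.5858059257324826), np.float64(-0.1511057059118565), np.float64(0.1330974421796587)]
```

```bash
cat >> h.py <<'E'
from scipy.spatial.transform import Rotation as R
P0=np.array([.5715,-.0422]);YAW=.131
def toW(x,y,z): c,s=np.cos(YAW),np.sin(YAW); return np.array([P0[0]+c*x-s*y,P0[1]+s*x+c*y,z])
def toReg(p): c,s=np.cos(YAW),np.sin(YAW); d=np.asarray(p)[:2]-P0; return np.array([c*d[0]+s*d[1],-s*d[0]+c*d[1],p[2]])
def tgtR(): y=np.array([np.cos(YAW),np.sin(YAW),0]);z=np.array([0,0,-1.]);return R.from_matrix(np.c_[np.cross(y,z),y,z])
def plan(tgt,n):
    from station import manip
    s=manip.sense();p=s["tcp_pos"];r=R.from_quat(s["tool_rot"]);G=tgtR()
    w=(r.inv()*G).as_rotvec()/n; st=(np.asarray(tgt)-p)/n
    for i in range(n):
        print((r.inv().apply(st)*1000).round(0).tolist()+w.round(3).tolist()); r=r*R.from_rotvec(w)
def st(s=None):
    from station import manip
    s=s or manip.sense(); r=R.from_quat(s["tool_rot"])
    print("t",round(s["t"],2),"reg mm",(toReg(s["tcp_pos"])*1000).round(1),"rotErr",(r.inv()*tgtR()).as_rotvec().round(3),"F",s["force"].round(1),"gap",round(s["finger_gap"],2))
E
python3 -c "
from h import *
print(toW(.031,.052,.15)); plan(toW(.031,.052,.15),22); st()"
```

```text
[0.59544185 0.01340385 0.15      ]
[-26.0, -21.0, 3.0, -0.0, 0.0, 0.054]
[-27.0, -20.0, 3.0, -0.0, 0.0, 0.054]
[-28.0, -18.0, 3.0, -0.0, 0.0, 0.054]
[-29.0, -17.0, 3.0, -0.0, 0.0, 0.054]
[-30.0, -15.0, 3.0, -0.0, 0.0, 0.054]
[-31.0, -13.0, 3.0, -0.0, 0.0, 0.054]
[-32.0, -12.0, 3.0, -0.0, 0.0, 0.054]
[-32.0, -10.0, 3.0, -0.0, 0.0, 0.054]
[-33.0, -8.0, 3.0, -0.0, 0.0, 0.054]
[-33.0, -6.0, 3.0, -0.0, 0.0, 0.054]
[-33.0, -5.0, 3.0, -0.0, 0.0, 0.054]
[-34.0, -3.0, 3.0, -0.0, 0.0, 0.054]
[-34.0, -1.0, 3.0, -0.0, 0.0, 0.054]
[-34.0, 1.0, 3.0, -0.0, 0.0, 0.054]
[-34.0, 3.0, 3.0, -0.0, 0.0, 0.054]
[-33.0, 4.0, 3.0, -0.0, 0.0, 0.054]
[-33.0, 6.0, 3.0, -0.0, 0.0, 0.054]
[-33.0, 8.0, 3.0, -0.0, 0.0, 0.054]
[-32.0, 10.0, 3.0, -0.0, 0.0, 0.054]
[-32.0, 12.0, 3.0, -0.0, 0.0, 0.054]
[-31.0, 13.0, 3.0, -0.0, 0.0, 0.054]
[-30.0, 15.0, 3.0, -0.0, 0.0, 0.054]
t 0.15 reg mm [-333.2  697.9  208.2] rotErr [-2.000e-03  1.000e-03  1.197e+00] F [-0.3 -0.2  0.7] gap 1.0
```

Request:
{"api": "servo_tool", "payload": {
  "motion": [
    [-26,-21,0,0,0,0.054,0.2],
    [-27,-20,0,0,0,0.054,0.2],
    [-28,-18,0,0,0,0.054,0.2],
    [-29,-17,0,0,0,0.054,0.2],
    [-30,-15,0,0,0,0.054,0.2],
    [-31,-13,0,0,0,0.054,0.2],
    [-32,-12,0,0,0,0.054,0.2],
    [-32,-10,0,0,0,0.054,0.2],
    [-33,-8,0,0,0,0.054,0.2],
    [-33,-6,0,0,0,0.054,0.2],
    [-33,-5,0,0,0,0.054,0.2],
    [-34,-3,0,0,0,0.054,0.2]
  ]
}}

```text
t: 1.15
tcp_pos: [0.3942, 0.2732, 0.2044]
tool_rot: [0.439, 0.899, -0.001, -0.002]
force: [0.7, 0.0, -0.1]
finger_gap: 0.598
```

```bash
python3 -c "
from h import *
plan(toW(.031,.052,.15),12); st()"
```

```text
[-27.0, -0.0, 4.0, -0.0, -0.0, 0.044]
[-27.0, 1.0, 4.0, -0.0, -0.0, 0.044]
[-27.0, 2.0, 4.0, -0.0, -0.0, 0.044]
[-27.0, 4.0, 4.0, -0.0, -0.0, 0.044]
[-27.0, 5.0, 4.0, -0.0, -0.0, 0.044]
[-27.0, 6.0, 4.0, -0.0, -0.0, 0.044]
[-26.0, 7.0, 4.0, -0.0, -0.0, 0.044]
[-26.0, 8.0, 5.0, -0.0, -0.0, 0.044]
[-26.0, 9.0, 5.0, -0.0, -0.0, 0.044]
[-25.0, 11.0, 5.0, -0.0, -0.0, 0.044]
[-25.0, 12.0, 5.0, -0.0, -0.0, 0.044]
[-24.0, 13.0, 5.0, -0.0, -0.0, 0.044]
t 1.15 reg mm [-134.6  335.8  204.4] rotErr [-0.004 -0.001  0.532] F [ 0.7  0.  -0.1] gap 0.6
```

Request:
{"api": "servo_tool", "payload": {
  "motion": [
    [-27,0,4,0,0,0.044,0.2],
    [-27,1,4,0,0,0.044,0.2],
    [-27,2,4,0,0,0.044,0.2],
    [-27,4,4,0,0,0.044,0.2],
    [-27,5,4,0,0,0.044,0.2],
    [-27,6,4,0,0,0.044,0.2],
    [-26,7,4,0,0,0.044,0.2],
    [-26,8,5,0,0,0.044,0.2],
    [-26,9,5,0,0,0.044,0.2],
    [-25,11,5,0,0,0.044,0.2],
    [-25,12,5,0,0,0.044,0.2],
    [-24,13,5,0,0,0.044,0.2]
  ]
}}

```text
t: 2.15
tcp_pos: [0.5996, -0.0046, 0.1475]
tool_rot: [0.67, 0.742, -0.001, -0.002]
force: [-0.0, 0.2, -0.2]
finger_gap: 0.601
```

```bash
python3 - <<'E'
from h import *
from station import manip
st()
s=manip.snapshot("wrist");cv2.imwrite("pics/w1.png",s["frame"][:,:,::-1])
E
```

```text
t 2.15 reg mm [ 32.8  33.6 147.5] rotErr [-0.005 -0.002 -0.029] F [-0.   0.2 -0.2] gap 0.6
```

View pics/w1.png

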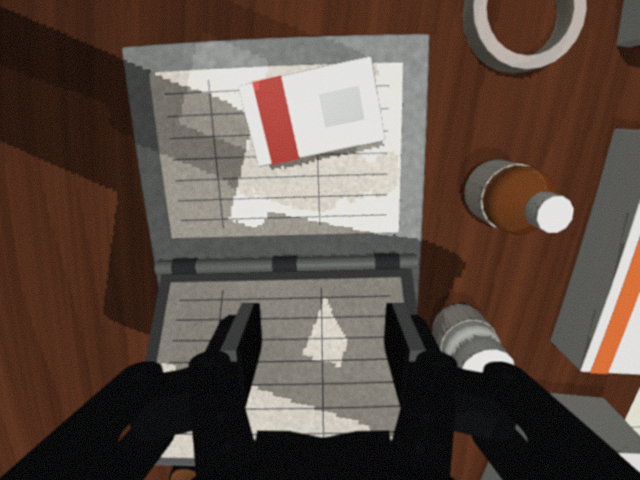

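The wrist view shows the chosen carton (red band, corners about (243,85), (372,58), (385,140) and (262,163)) on the left page, with the spine at row 265. I'll check these positions against my model.

```bash
python3 - <<'E'
from h import *
from station import manip
s=manip.snapshot("wrist")
for p in [(242,84),(371,58),(383,138),(262,163)]: print((toReg(at(s,p,.046))*1000).round(1))
for p in [(123,47),(429,34)]: print("board",(toReg(at(s,p,.010))*1000).round(1))
for p in [(160,266),(416,259)]: print("spine",(toReg(at(s,p,.02))*1000).round(1))
E
```

```text
[-12.8 133.8  46. ]
[ 72.  146.7  46. ]
[80.1 95.7 46. ]
[-3.5 81.7 46. ]
board [-107.2  169.    10. ]
board [119.  167.9  10. ]
spine [-100.3   -1.4   20. ]
spine [112.5  -2.3  20. ]
```

Request:
{"api": "servo_tool", "payload": {
  "motion": [
    [10,1,0,0,0,-0.015,0.2],
    [11,0,10,0,0,-0.014,0.2],
    [0,0,20,0,0,0,0.2],
    [0,0,20,0,0,0,0.2],
    [0,0,20,0,0,0,0.2],
    [0,0,15,0,0,0,0.2],
    [0,0,10,0,0,0,0.2],
    [0,0,0,0,0,0,0.2]
  ]
}}

```text
t: 2.92
tcp_pos: [0.5933, 0.0284, 0.0467]
tool_rot: [0.654, 0.757, -0.001, -0.004]
force: [1.1, -0.4, 0.0]
finger_gap: 0.597
```

```bash
python3 - <<'E'
from h import *
st()
E
```

```text
t 2.92 reg mm [30.8 67.1 46.7] rotErr [-0.007 -0.005  0.015] F [ 1.1 -0.4  0. ] gap 0.6
```

Request:
{"api": "servo_tool", "payload": {
  "motion": [
    [-5,1,0,-0.007,-0.005,0.015,0.2],
    [-5,0,0,0,0,0,0.2],
    [0,0,8,0,0,0,0.2],
    [0,0,8,0,0,0,0.2],
    [0,0,4,0,0,0,0.2],
    [0,0,0,0,0,0,0.2]
  ]
}}

```text
t: 3.42
tcp_pos: [0.5967, 0.0204, 0.0277]
tool_rot: [0.658, 0.753, 0.001, 0.002]
force: [-0.7, 0.4, -0.0]
finger_gap: 0.6
```

```bash
python3 - <<'E'
from h import *
st()
E
```

```text
t 3.42 reg mm [33.1 58.8 27.7] rotErr [0.005 0.002 0.003] F [-0.7  0.4 -0. ] gap 0.6
```

Now lower a little more, then push slowly left (tool +x).

Request:
{"api": "servo_tool", "payload": {
  "motion": [
    [0,0,6,0.003,0,0,0.2],
    [0,0,2,0,0,0,0.2],
    [5,0,0,0,0,0,0.2],
    [5,0,0,0,0,0,0.2],
    [5,0,0,0,0,0,0.2],
    [5,0,0,0,0,0,0.2],
    [5,0,0,0,0,0,0.2],
    [5,0,0,0,0,0,0.2],
    [5,0,0,0,0,0,0.2],
    [5,0,0,0,0,0,0.2],
    [0,0,0,0,0,0,0.2]
  ]
}}

```text
t: 4.33
tcp_pos: [0.5915, 0.064, 0.0196]
tool_rot: [0.658, 0.753, 0.0, 0.002]
force: [-0.1, 0.3, 0.7]
finger_gap: 0.6
```

```bash
python3 - <<'E'
from h import *
from station import manip
st()
s=manip.snapshot("scene");cv2.imwrite("pics/s2.png",cv2.resize(s["frame"][180:330,220:420],None,fx=4,fy=4)[:,:,::-1])
s=manip.snapshot("wrist");cv2.imwrite("pics/w2.png",s["frame"][:,:,::-1])
E
```

```text
t 4.33 reg mm [ 33.7 102.7  19.6] rotErr [0.003 0.002 0.003] F [-0.1  0.3  0.7] gap 0.6
```

View pics/s2.png

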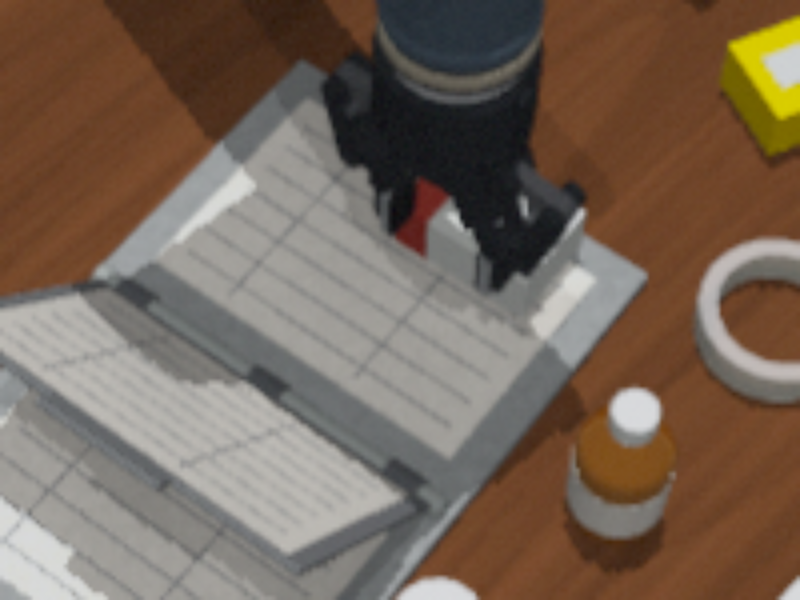

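View pics/w2.png

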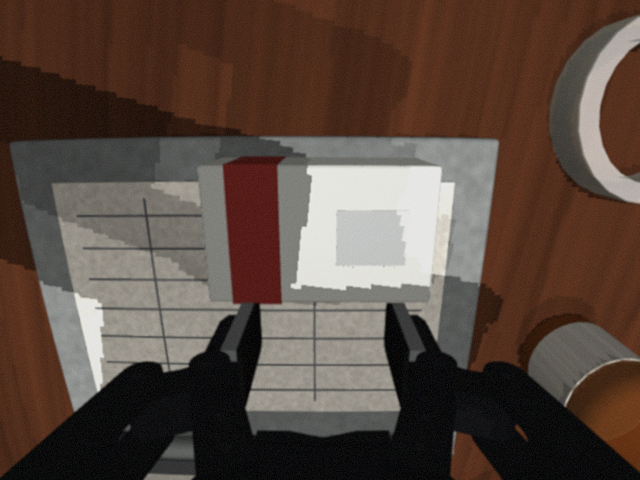

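The carton is now square to the board and still flat, with its trailing face just ahead of the fingers (wrist view, row 300). I'll keep pushing.

Request:
{"api": "servo_tool", "payload": {
  "motion": [
    [4,0,0,0,0,0,0.2],
    [4,0,0,0,0,0,0.2],
    [4,0,0,0,0,0,0.2],
    [4,0,0,0,0,0,0.2],
    [4,0,0,0,0,0,0.2],
    [4,0,0,0,0,0,0.2],
    [4,0,0,0,0,0,0.2],
    [4,0,0,0,0,0,0.2],
    [4,0,0,0,0,0,0.2],
    [4,0,0,0,0,0,0.2],
    [4,0,0,0,0,0,0.2],
    [4,0,0,0,0,0,0.2]
  ]
}}

```text
t: 5.43
tcp_pos: [0.5878, 0.111, 0.0228]
tool_rot: [0.658, 0.753, -0.0, 0.006]
force: [-2.1, -4.0, 10.5]
finger_gap: 0.602
```

```bash
python3 - <<'E'
from h import *
from station import manip
st()
s=manip.snapshot("wrist");cv2.imwrite("pics/w3.png",s["frame"][:,:,::-1])
E
```

```text
t 5.43 reg mm [ 36.2 149.8  22.8] rotErr [0.008 0.009 0.004] F [-2.1 -4.  10.5] gap 0.6
```

View pics/w3.png

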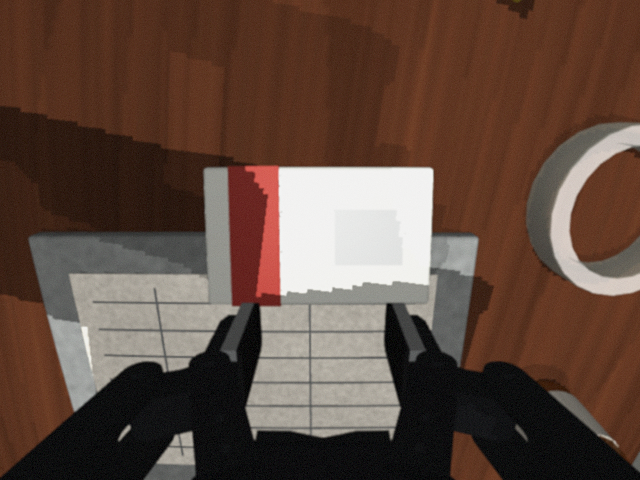

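Request:
{"api": "servo_tool", "payload": {
  "motion": [
    [-4,0,0,0.004,0.004,0,0.2],
    [0,0,0,0,0,0,0.2],
    [0,0,0,0,0,0,0.2]
  ]
}}

```text
t: 5.73
tcp_pos: [0.5881, 0.1095, 0.0239]
tool_rot: [0.658, 0.753, 0.001, 0.003]
force: [0.1, -0.8, -1.3]
finger_gap: 0.594
```

```bash
python3 - <<'E'
from h import *
from station import manip
st()
s=manip.snapshot("scene");cv2.imwrite("pics/s4.png",cv2.resize(s["frame"][180:330,250:450],None,fx=4,fy=4)[:,:,::-1])
s=manip.snapshot("wrist");cv2.imwrite("pics/w4.png",s["frame"][:,:,::-1])
E
```

```text
t 5.73 reg mm [ 36.3 148.2  23.9] rotErr [0.005 0.003 0.004] F [ 0.1 -0.8 -1.3] gap 0.59
```

View pics/s4.png

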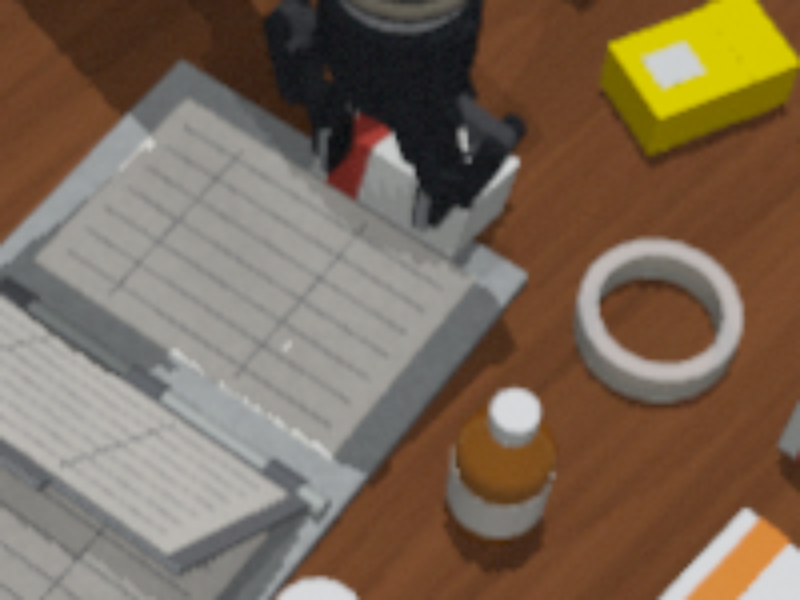

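View pics/w4.png

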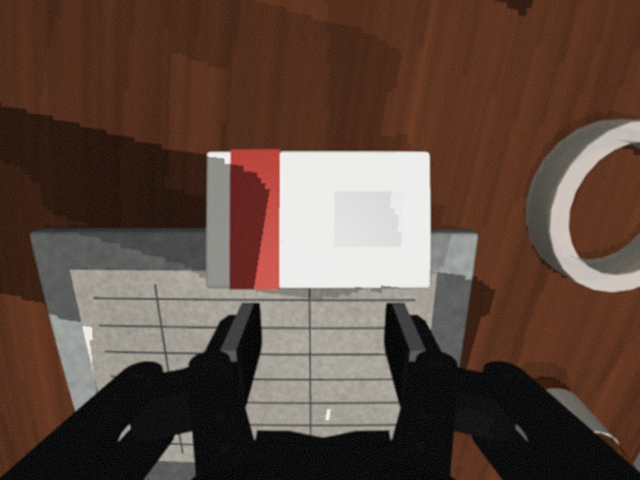

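The carton has tipped slightly over the board edge, as expected, with its leading side down. I'll back off, go a bit lower and go on pushing.

Request:
{"api": "servo_tool", "payload": {
  "motion": [
    [-4,0,0,0,0,0,0.2],
    [0,-2,5,0,0,0,0.2],
    [0,0,4,0.003,0.002,0.003,0.2],
    [3,0,0,0,0,0,0.2],
    [4,0,0,0,0,0,0.2],
    [4,0,0,0,0,0,0.2],
    [4,0,0,0,0,0,0.2],
    [3,0,0,0,0,0,0.2],
    [0,0,0,0,0,0,0.2]
  ]
}}

```text
t: 6.58
tcp_pos: [0.5827, 0.1245, 0.0119]
tool_rot: [0.659, 0.752, -0.001, -0.0]
force: [0.1, -0.1, 0.5]
finger_gap: 0.601
```

```bash
python3 - <<'E'
from h import *
from station import manip
st()
s=manip.snapshot("wrist");cv2.imwrite("pics/w5.png",s["frame"][:,:,::-1])
E
```

```text
t 6.58 reg mm [ 32.9 163.8  11.9] rotErr [-0.002  0.001  0.001] F [ 0.1 -0.1  0.5] gap 0.6
```

View pics/w5.png

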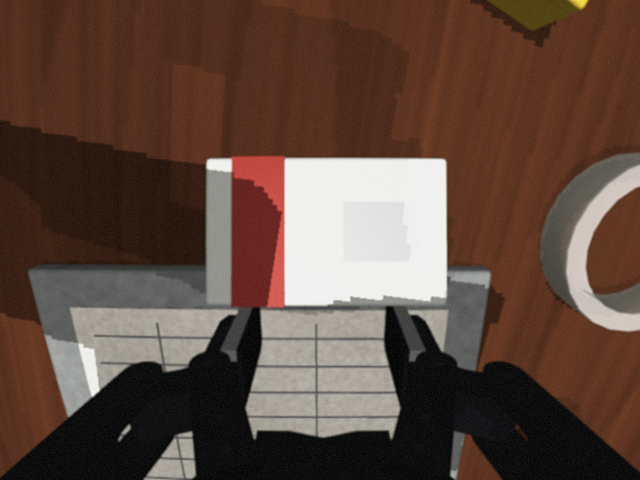

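Request:
{"api": "servo_tool", "payload": {
  "motion": [
    [4,0,-1,0,0,0,0.2],
    [4,0,0,0,0,0,0.2],
    [4,0,0,0,0,0,0.2],
    [4,0,0,0,0,0,0.2],
    [0,0,0,0,0,0,0.2]
  ]
}}

```text
t: 7.05
tcp_pos: [0.5808, 0.1417, 0.0136]
tool_rot: [0.659, 0.752, -0.001, 0.0]
force: [-0.2, -1.0, 1.0]
finger_gap: 0.601
```

```bash
python3 - <<'E'
from h import *
from station import manip
st()
s=manip.snapshot("wrist");cv2.imwrite("pics/w6.png",s["frame"][:,:,::-1])
s=manip.snapshot("scene");cv2.imwrite("pics/s6.png",cv2.resize(s["frame"][180:330,250:450],None,fx=4,fy=4)[:,:,::-1])
E
```

```text
t 7.05 reg mm [ 33.3 181.1  13.6] rotErr [-0.001  0.001  0.001] F [-0.2 -1.   1. ] gap 0.6
```

View pics/w6.png

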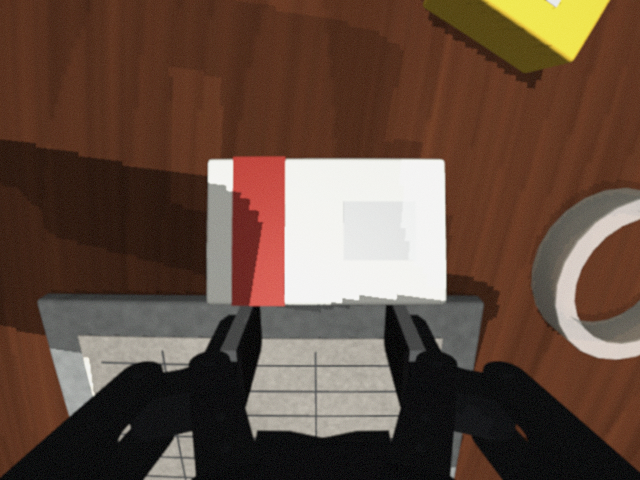

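View pics/s6.png

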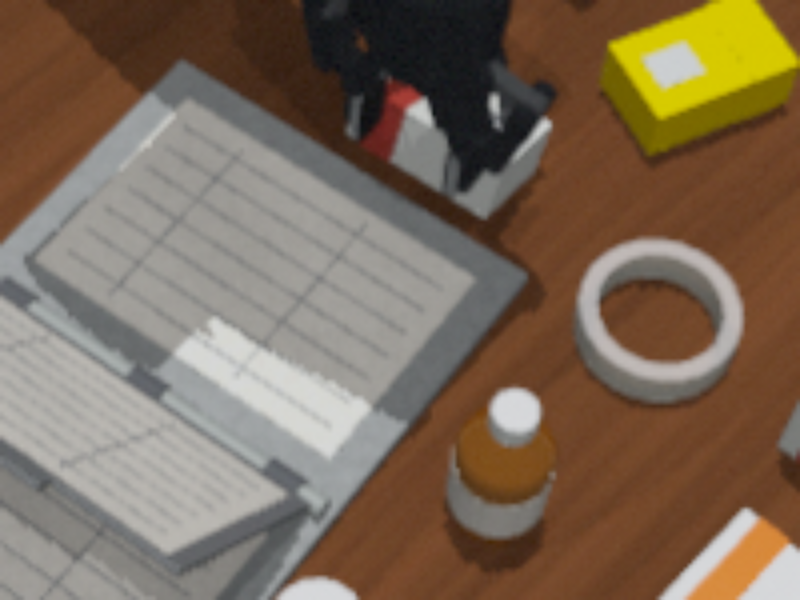

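Request:
{"api": "servo_tool", "payload": {
  "motion": [
    [4,0,0,0,0,0,0.2],
    [4,0,0,0,0,0,0.2],
    [4,0,0,0,0,0,0.2],
    [0,0,0,0,0,0,0.2]
  ]
}}

```text
t: 7.48
tcp_pos: [0.5793, 0.1537, 0.0135]
tool_rot: [0.659, 0.752, -0.001, 0.0]
force: [0.2, -0.1, -0.4]
finger_gap: 0.6
```

```bash
python3 - <<'E'
from h import *
from station import manip
st()
s=manip.snapshot("wrist");cv2.imwrite("pics/w7.png",s["frame"][:,:,::-1])
s=manip.snapshot("scene");cv2.imwrite("pics/s7.png",cv2.resize(s["frame"][180:330,250:450],None,fx=4,fy=4)[:,:,::-1])
E
```

```text
t 7.48 reg mm [ 33.3 193.2  13.5] rotErr [-0.001  0.001 -0.   ] F [ 0.2 -0.1 -0.4] gap 0.6
```

View pics/w7.png

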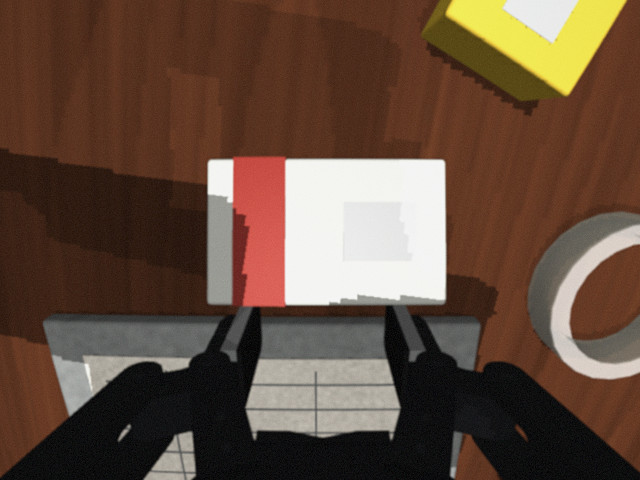

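View pics/s7.png

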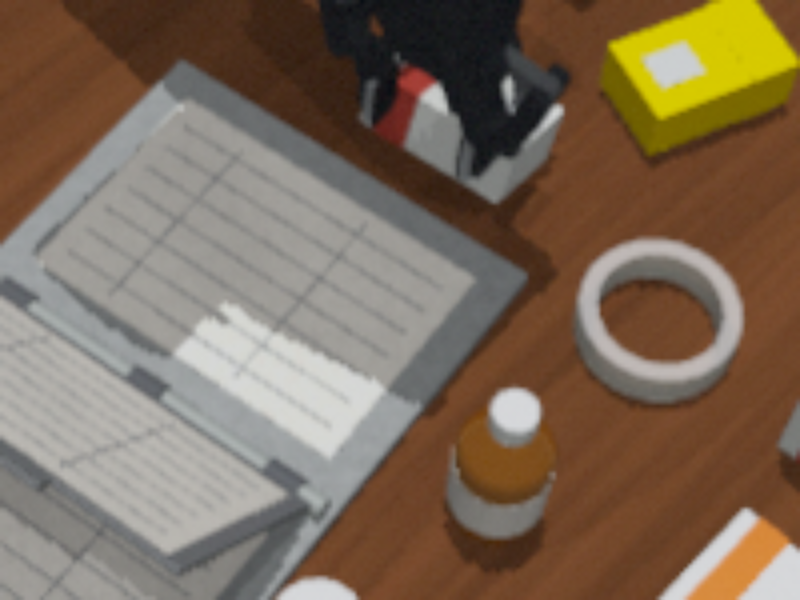

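Request:
{"api": "servo_tool", "payload": {
  "motion": [
    [3,0,0,0,0,0,0.2],
    [3,0,0,0,0,0,0.2],
    [0,0,0,0,0,0,0.2],
    [-4,0,-1,0,0,0,0.2],
    [-6,0,-1,0,0,0,-1],
    [-8,0,-5,0,0,0,-1],
    [-10,0,-20,0,0,0,-1],
    [-10,0,-30,0,0,0,-1],
    [-20,0,-40,0,0,0,-1],
    [-30,0,-30,0,0,0,-1],
    [-30,0,-20,0,0,0,-1],
    [-30,0,0,0,0,0,-1]
  ]
}}

```text
t: 8.58
tcp_pos: [0.5958, 0.0093, 0.1641]
tool_rot: [0.657, 0.754, -0.004, -0.003]
force: [0.9, 0.9, 0.1]
finger_gap: 0.0
```

```bash
python3 - <<'E'
from h import *
from station import manip
st()
s=manip.snapshot("wrist");cv2.imwrite("pics/w8.png",s["frame"][:,:,::-1])
s=manip.snapshot("scene");cv2.imwrite("pics/s8.png",cv2.resize(s["frame"][160:310,230:430],None,fx=4,fy=4)[:,:,::-1])
s=manip.snapshot("top");cv2.imwrite("pics/t8.png",cv2.resize(s["frame"][180:330,200:400],None,fx=4,fy=4)[:,:,::-1])
E
```

```text
t 8.58 reg mm [ 30.8  47.9 164.1] rotErr [-0.009  0.001  0.007] F [0.9 0.9 0.1] gap 0.0
```

View pics/w8.png

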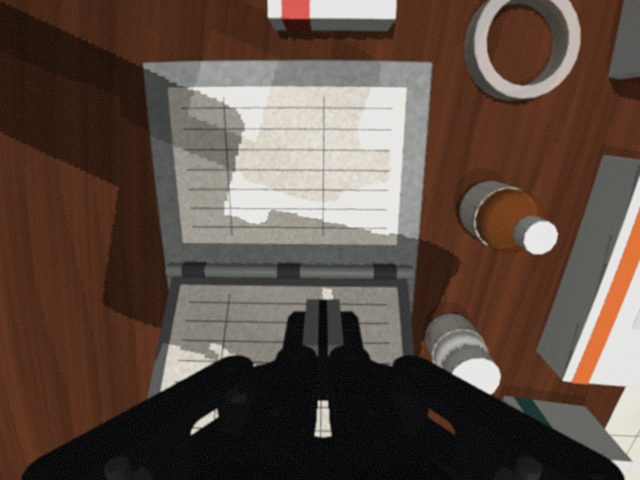

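View pics/s8.png

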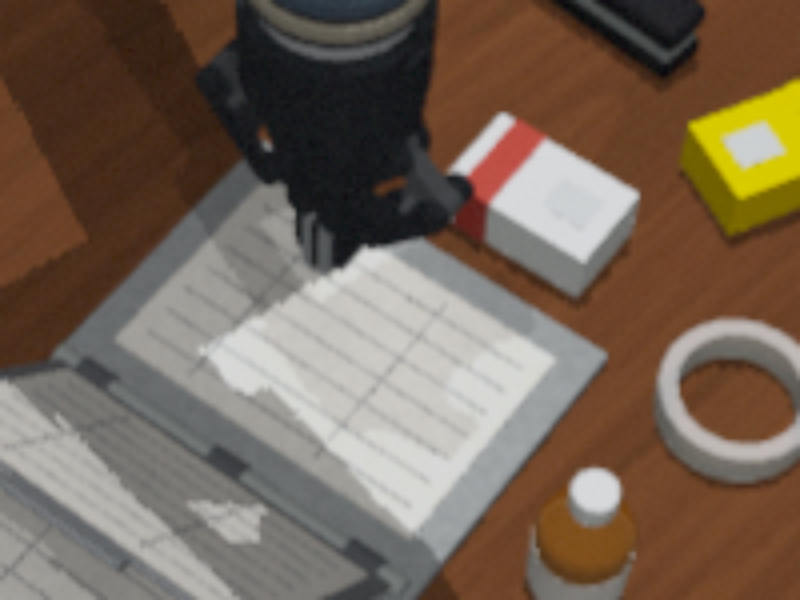

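View pics/t8.png

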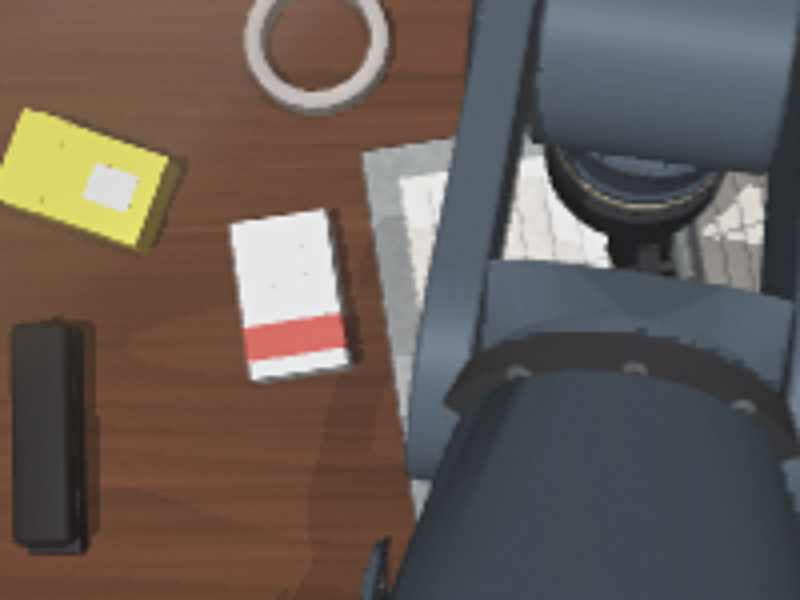

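The carton lies flat on the desk, clear of the board (top crop: carton at (290,295), board edge at about x=390). The fingers are shut. Next I'll go over the leaf to its right side.

Request:
{"api": "servo_tool", "payload": {
  "motion": [
    [0,0,-25,-0.005,0,0.004,-1],
    [0,-3,-30,-0.004,0,0.003,-1],
    [-15,-3,-10,0,0,0,-1],
    [-25,-4,0,0,0,0,-1],
    [-30,-4,0,0,0,0,-1],
    [-30,-4,0,0,0,0,-1],
    [-30,-4,0,0,0,0,-1],
    [-30,-4,0,0,0,0,-1],
    [-25,-3,0,0,0,0,-1],
    [-20,-2,0,0,0,0,-1],
    [-10,0,0,0,0,0,-1],
    [0,0,0,0,0,0,-1]
  ]
}}

```text
t: 9.73
tcp_pos: [0.5805, -0.2048, 0.2173]
tool_rot: [0.658, 0.753, -0.004, -0.017]
force: [0.2, -0.9, 0.2]
finger_gap: 0.001
```

```bash
python3 - <<'E'
from h import *
from station import manip
st()
s=manip.snapshot("scene");cv2.imwrite("pics/s9.png",cv2.resize(s["frame"][160:400,120:440],None,fx=2.5,fy=2.5)[:,:,::-1])
E
```

```text
t 9.73 reg mm [ -12.3 -162.4  217.3] rotErr [-0.029 -0.02   0.004] F [ 0.2 -0.9  0.2] gap 0.0
```

View pics/s9.png

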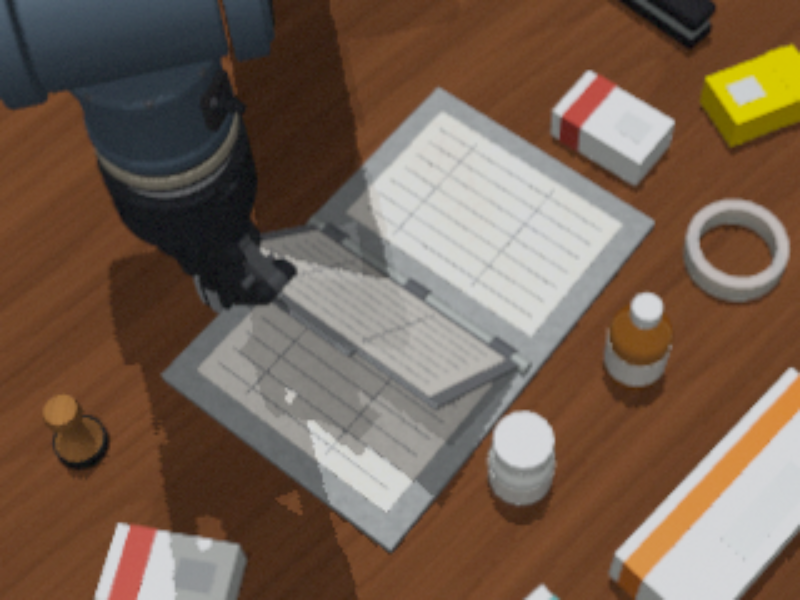

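Request:
{"api": "servo_tool", "payload": {
  "motion": [
    [-8,6,0,-0.015,-0.01,0,-1],
    [-6,6,0,-0.014,-0.01,0.004,-1],
    [0,0,15,0,0,0,-1],
    [0,0,25,0,0,0,-1],
    [0,0,25,0,0,0,-1],
    [0,0,25,0,0,0,-1],
    [0,0,12,0,0,0,-1],
    [0,0,5,0,0,0,-1],
    [0,0,0,0,0,0,-1]
  ]
}}

```text
t: 10.53
tcp_pos: [0.6016, -0.2056, 0.1078]
tool_rot: [0.655, 0.756, 0.004, 0.005]
force: [-0.3, 0.8, 0.5]
finger_gap: 0.003
```

```bash
python3 - <<'E'
from h import *
st()
E
```

```text
t 10.53 reg mm [   8.5 -166.   107.8] rotErr [0.012 0.002 0.012] F [-0.3  0.8  0.5] gap 0.0
```

Request:
{"api": "servo_tool", "payload": {
  "motion": [
    [5,-4,4,0.012,0.002,0.012,-1],
    [8,-4,4,0,0,0,-1],
    [8,0,0,0,0,0,-1],
    [6,0,0,0,0,0,-1],
    [5,0,0,0,0,0,-1],
    [5,0,0,0,0,0,-1],
    [5,0,0,0,0,0,-1],
    [5,0,0,0,0,0,-1],
    [0,0,0,0,0,0,-1]
  ]
}}

```text
t: 11.28
tcp_pos: [0.5918, -0.1598, 0.1071]
tool_rot: [0.657, 0.753, -0.001, 0.01]
force: [-1.0, 0.5, 0.7]
finger_gap: 0.001
```

```bash
python3 - <<'E'
from h import *
from station import manip
st()
s=manip.snapshot("scene");cv2.imwrite("pics/s10.png",cv2.resize(s["frame"][160:400,120:440],None,fx=2.5,fy=2.5)[:,:,::-1])
E
```

```text
t 11.28 reg mm [   4.8 -119.2  107.1] rotErr [0.012 0.017 0.005] F [-1.   0.5  0.7] gap 0.0
```

View pics/s10.png

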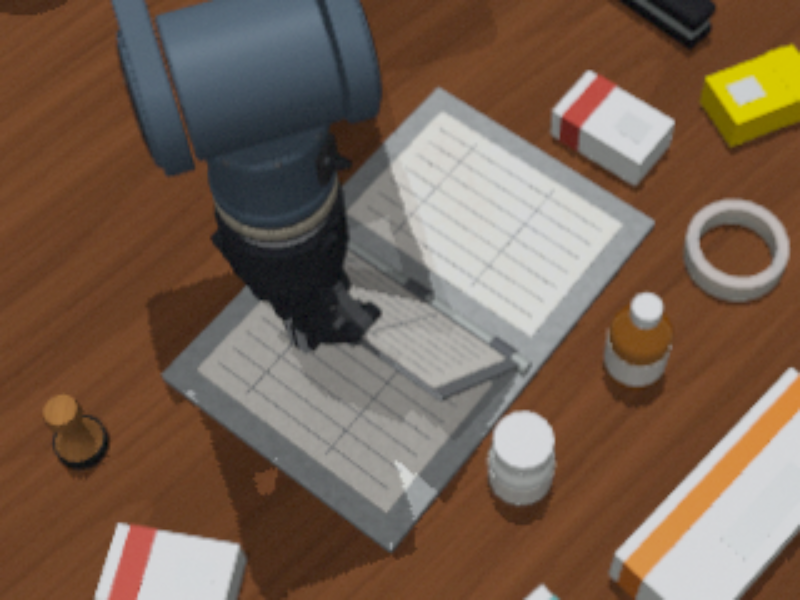

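Request:
{"api": "servo_tool", "payload": {
  "motion": [
    [5,-2,-3,0.006,0.008,0.003,-1],
    [5,-2,-3,0.006,0.008,0,-1],
    [5,0,-3,0,0,0,-1],
    [5,0,-3,0,0,0,-1],
    [5,0,-3,0,0,0,-1],
    [5,0,-3,0,0,0,-1],
    [5,0,-3,0,0,0,-1],
    [5,0,-2,0,0,0,-1],
    [5,0,-2,0,0,0,-1],
    [0,0,0,0,0,0,-1]
  ]
}}

```text
t: 12.17
tcp_pos: [0.5833, -0.1123, 0.1358]
tool_rot: [0.659, 0.752, 0.001, 0.002]
force: [1.4, -1.6, 1.6]
finger_gap: 0.001
```

```bash
python3 - <<'E'
from h import *
from station import manip
st()
s=manip.snapshot("scene");cv2.imwrite("pics/s11.png",cv2.resize(s["frame"][160:400,120:440],None,fx=2.5,fy=2.5)[:,:,::-1])
E
```

```text
t 12.17 reg mm [  2.5 -71.1 135.8] rotErr [0.004 0.002 0.   ] F [ 1.4 -1.6  1.6] gap 0.0
```

View pics/s11.png

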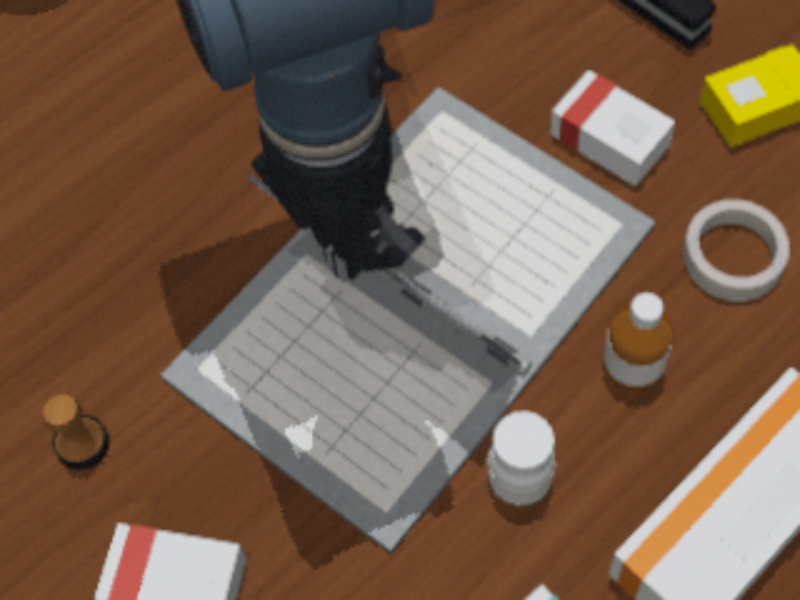

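Request:
{"api": "servo_tool", "payload": {
  "motion": [
    [5,-1,-2,0.004,0.002,0,-1],
    [5,-1,-2,0,0,0,-1],
    [5,0,-1,0,0,0,-1],
    [5,0,-1,0,0,0,-1],
    [5,0,-1,0,0,0,-1],
    [5,0,-1,0,0,0,-1],
    [5,0,0,0,0,0,-1],
    [5,0,0,0,0,0,-1],
    [5,0,0,0,0,0,-1],
    [5,0,0,0,0,0,-1],
    [5,0,0,0,0,0,-1],
    [0,0,0,0,0,0,-1]
  ]
}}

```text
t: 13.22
tcp_pos: [0.5718, -0.0515, 0.1434]
tool_rot: [0.659, 0.752, -0.0, -0.002]
force: [0.4, 0.3, 0.6]
finger_gap: 0.001
```

```bash
python3 - <<'E'
from h import *
from station import manip
st()
s=manip.snapshot("scene");cv2.imwrite("pics/s12.png",cv2.resize(s["frame"][160:400,120:440],None,fx=2.5,fy=2.5)[:,:,::-1])
s=manip.snapshot("wrist");cv2.imwrite("pics/w12.png",s["frame"][:,:,::-1])
E
```

```text
t 13.22 reg mm [ -0.9  -9.2 143.4] rotErr [-0.003 -0.003 -0.   ] F [0.4 0.3 0.6] gap 0.0
```

View pics/s12.png

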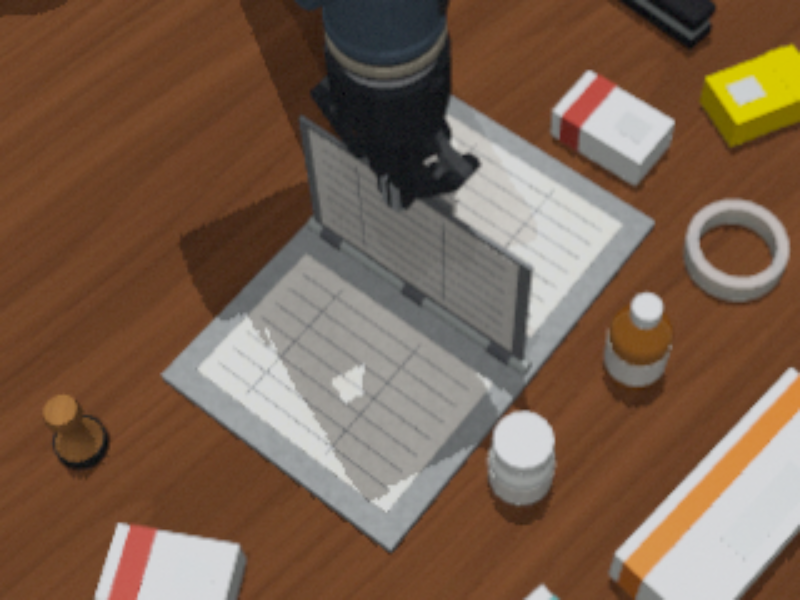

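View pics/w12.png

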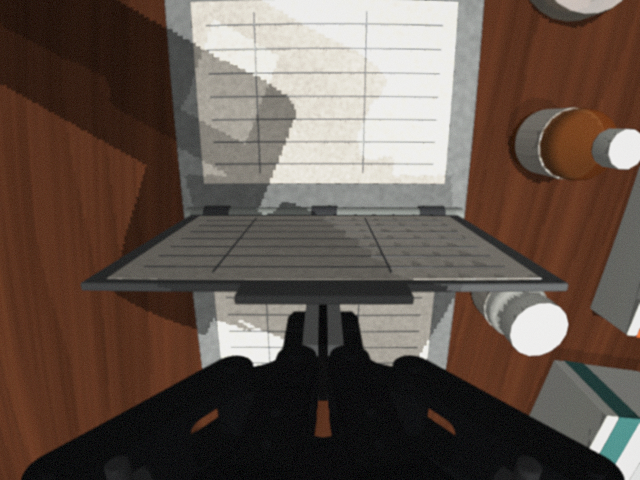

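The leaf is about upright, with the fingers at its tab. Now I'll follow the arc over the spine.

Request:
{"api": "servo_tool", "payload": {
  "motion": [
    [6,0,-1,-0.003,-0.003,0,-1],
    [6,0,-1,0,0,0,-1],
    [6,0,-1,0,0,0,-1],
    [5,0,-1,0,0,0,-1],
    [6,0,1,0,0,0,-1],
    [6,0,2,0,0,0,-1],
    [6,0,2,0,0,0,-1],
    [5,0,2,0,0,0,-1],
    [5,0,2,0,0,0,-1],
    [5,0,3,0,0,0,-1],
    [0,0,0,0,0,0,-1]
  ]
}}

```text
t: 14.23
tcp_pos: [0.5628, 0.0094, 0.1341]
tool_rot: [0.66, 0.752, -0.001, -0.001]
force: [-0.2, 0.1, 0.4]
finger_gap: 0.002
```

```bash
python3 - <<'E'
from h import *
from station import manip
st()
s=manip.snapshot("scene");cv2.imwrite("pics/s13.png",cv2.resize(s["frame"][160:400,120:440],None,fx=2.5,fy=2.5)[:,:,::-1])
E
```

```text
t 14.23 reg mm [ -1.9  52.3 134.1] rotErr [-0.002 -0.    -0.001] F [-0.2  0.1  0.4] gap 0.0
```

View pics/s13.png

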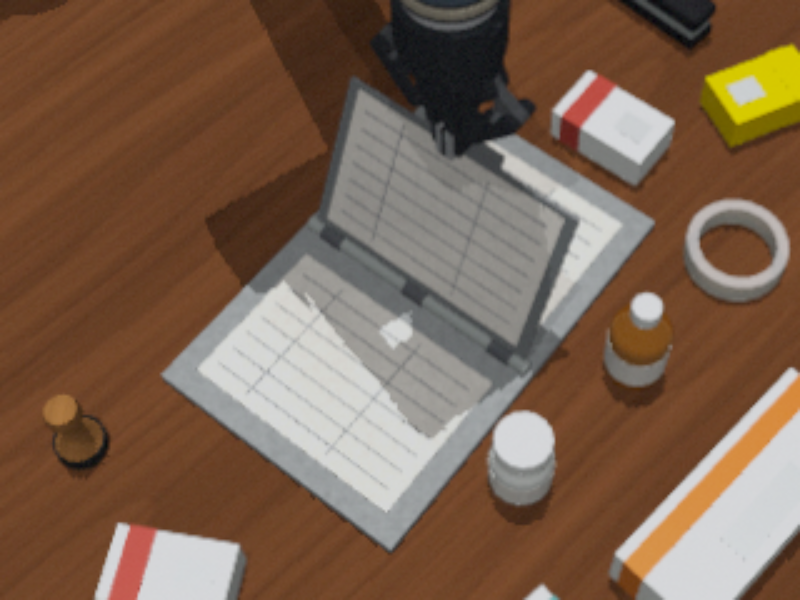

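Request:
{"api": "servo_tool", "payload": {
  "motion": [
    [5,0,3,0,0,0,-1],
    [5,0,3,0,0,0,-1],
    [5,1,4,0,0,0,-1],
    [5,1,4,0,0,0,-1],
    [5,0,4,0,0,0,-1],
    [4,0,4,0,0,0,-1],
    [4,0,4,0,0,0,-1],
    [4,0,4,0,0,0,-1],
    [4,0,4,0,0,0,-1],
    [4,0,5,0,0,0,-1],
    [4,0,5,0,0,0,-1],
    [4,0,5,0,0,0,-1]
  ]
}}

```text
t: 15.28
tcp_pos: [0.5582, 0.0666, 0.0807]
tool_rot: [0.66, 0.751, -0.0, -0.0]
force: [0.0, -0.9, 0.9]
finger_gap: 0.0
```

```bash
python3 - <<'E'
from h import *
from station import manip
st()
s=manip.snapshot("scene");cv2.imwrite("pics/s14.png",cv2.resize(s["frame"][160:400,120:440],None,fx=2.5,fy=2.5)[:,:,::-1])
E
```

```text
t 15.28 reg mm [  1.1 109.6  80.7] rotErr [-0.    -0.    -0.003] F [ 0.  -0.9  0.9] gap 0.0
```

View pics/s14.png

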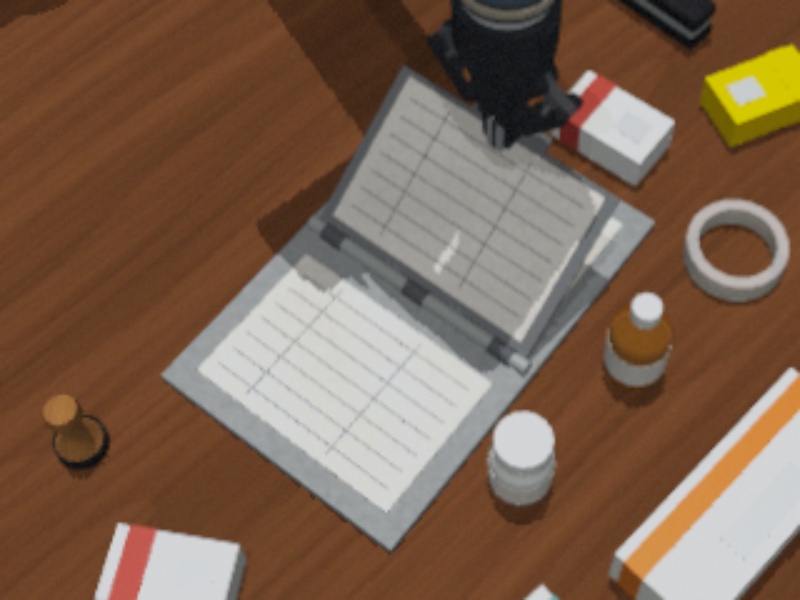

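Request:
{"api": "servo_tool", "payload": {
  "motion": [
    [3,0,5,0,0,0,-1],
    [3,0,5,0,0,0,-1],
    [3,0,5,0,0,0,-1],
    [3,0,5,0,0,0,-1],
    [2,0,6,0,0,0,-1],
    [2,0,6,0,0,0,-1],
    [2,0,5,0,0,0,-1],
    [1,0,5,0,0,0,-1],
    [1,0,5,0,0,0,-1],
    [0,0,4,0,0,0,-1],
    [0,0,3,0,0,0,-1],
    [0,0,0,0,0,0,-1]
  ]
}}

```text
t: 16.33
tcp_pos: [0.5541, 0.0897, 0.0188]
tool_rot: [0.66, 0.751, -0.001, -0.002]
force: [0.0, 0.4, 0.3]
finger_gap: -0.001
```

```bash
python3 - <<'E'
from h import *
st()
E
```

```text
t 16.33 reg mm [ -0.  133.   18.8] rotErr [-0.003 -0.001 -0.003] F [0.  0.4 0.3] gap -0.0
```

Request:
{"api": "servo_tool", "payload": {
  "motion": [
    [0,0,2,0,0,0,-1],
    [0,0,2,0,0,0,-1],
    [0,0,2,0,0,0,-1],
    [0,0,2,0,0,0,-1]
  ]
}}

```text
t: 16.67
tcp_pos: [0.5544, 0.0894, 0.0107]
tool_rot: [0.66, 0.751, -0.001, -0.001]
force: [0.2, -0.1, 1.1]
finger_gap: 0.0
```

```bash
python3 - <<'E'
from h import *
st()
E
```

```text
t 16.67 reg mm [  0.3 132.7  10.7] rotErr [-0.003 -0.001 -0.003] F [ 0.2 -0.1  1.1] gap 0.0
```

Request:
{"api": "servo_tool", "payload": {
  "motion": [
    [0,0,2,0,0,0,-1],
    [0,0,2,0,0,0,-1]
  ]
}}

```text
t: 16.83
tcp_pos: [0.5546, 0.0893, 0.0065]
tool_rot: [0.661, 0.751, -0.0, -0.001]
force: [0.1, -0.4, 0.8]
finger_gap: 0.003
```

```bash
python3 - <<'E'
from h import *
from station import manip
st()
for n,(x,y) in {"scene":(260,160),"wrist":(None,None)}.items():
    s=manip.snapshot(n);f=s["frame"]
    if x: f=cv2.resize(f[y:y+150,x:x+200],None,fx=4,fy=4)
    cv2.imwrite(f"pics/{n}15.png",f[:,:,::-1])
E
```

```text
t 16.83 reg mm [  0.4 132.6   6.5] rotErr [-0.002 -0.001 -0.003] F [ 0.1 -0.4  0.8] gap 0.0
```

View pics/scene15.png

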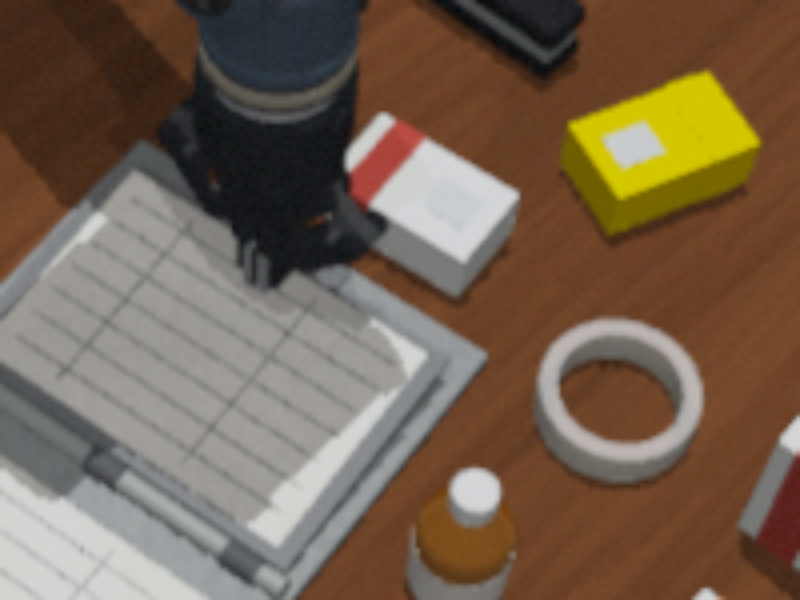

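View pics/wrist15.png

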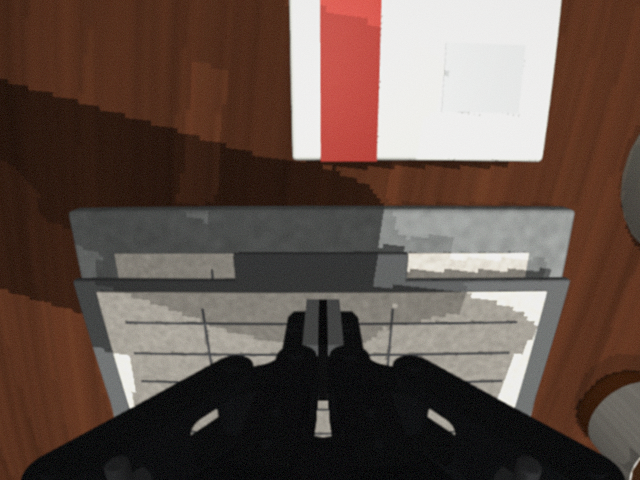

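The leaf is still slightly off the page (a dark gap shows under its edge in the wrist view at row 285). I'll keep pressing gently until a reaction builds.

Request:
{"api": "servo_tool", "payload": {
  "motion": [
    [0,0,2,0,0,0,-1],
    [0,0,2,0,0,0,-1]
  ]
}}

```text
t: 17.1
tcp_pos: [0.5546, 0.0893, 0.0024]
tool_rot: [0.661, 0.751, -0.0, -0.001]
force: [-0.0, 0.2, 1.3]
finger_gap: -0.0
```

```bash
python3 -c "
from h import *
st()"
```

```text
t 17.1 reg mm [  0.5 132.6   2.4] rotErr [-0.002 -0.001 -0.003] F [-0.   0.2  1.3] gap -0.0
```

```bash
python3 - <<'E'
from h import *
from station import manip
p=manip.sense()["tcp_pos"]
s=manip.snapshot("scene");f=s["frame"].copy()
u=proj(s,[p,toW(0,.162,.014),toW(.105,.15,.014),toW(.115,.175,.01)]);print(u)
g=cv2.resize(f[160:280,270:430],None,fx=5,fy=5,interpolation=cv2.INTER_CUBIC)
for q in u: cv2.circle(g,tuple(int(v) for v in (q-[270,160]+.5)*5),3,(0,255,0),-1)
cv2.imwrite("pics/s16.png",g[:,:,::-1])
s=manip.snapshot("wrist");f=s["frame"].copy()
for q in proj(s,[p,toW(.035,.162,.014),toW(.105,.15,.014),toW(.115,.175,.01)]): print(q); cv2.circle(f,tuple(int(v) for v in q),3,(0,255,0),-1)
cv2.imwrite("pics/w16.png",f[:,:,::-1])
E
```

```text
[[325.33647091 235.51050964]
 [333.5076104  223.16428982]
 [371.49130243 252.77625004]
 [381.96419134 248.01364813]]
[322.42066941 294.90807625]
[403.32168804 243.03674974]
[556.427969   268.25937865]
[582.50944788 211.58908129]
```

View pics/s16.png

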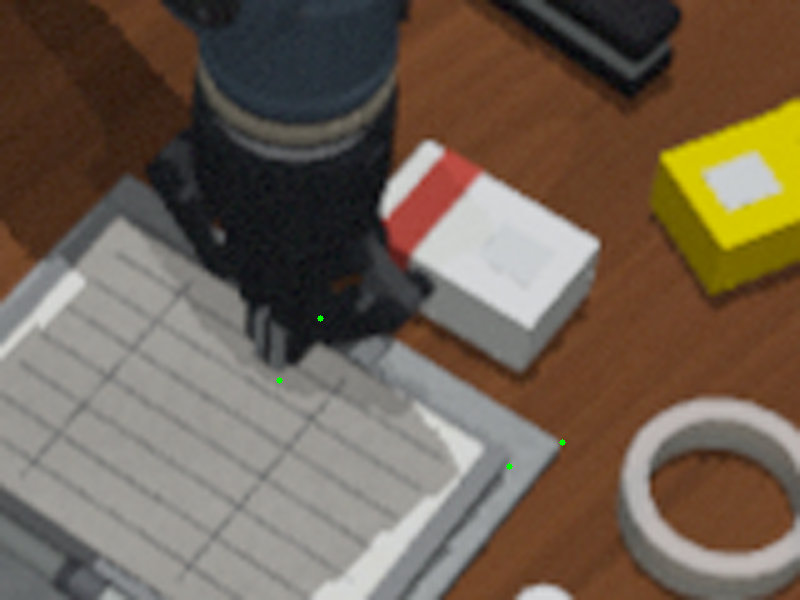

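View pics/w16.png

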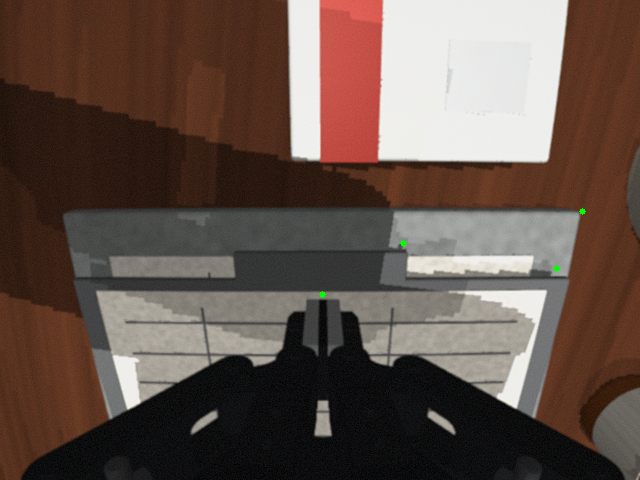

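Request:
{"api": "servo_tool", "payload": {
  "motion": [
    [0,0,2,0,0,0,-1],
    [0,0,2,0,0,0,-1]
  ]
}}

```text
t: 17.37
tcp_pos: [0.5547, 0.0893, -0.0018]
tool_rot: [0.66, 0.751, -0.0, -0.001]
force: [-0.7, 1.1, 0.7]
finger_gap: 0.004
```

Request:
{"api": "servo_tool", "payload": {
  "motion": [
    [0,0,2,0,0,0,-1],
    [0,0,1,0,0,0,-1]
  ]
}}

```text
t: 17.53
tcp_pos: [0.5547, 0.0893, -0.0052]
tool_rot: [0.66, 0.751, -0.0, -0.001]
force: [0.8, 0.5, 1.2]
finger_gap: 0.001
```

```bash
python3 -c "
from h import *
from station import manip
st()
s=manip.snapshot('wrist');cv2.imwrite('pics/w17.png',s['frame'][:,:,::-1])"
```

```text
t 17.53 reg mm [  0.5 132.6  -5.2] rotErr [-0.002 -0.001 -0.003] F [0.8 0.5 1.2] gap 0.0
```

View pics/w17.png

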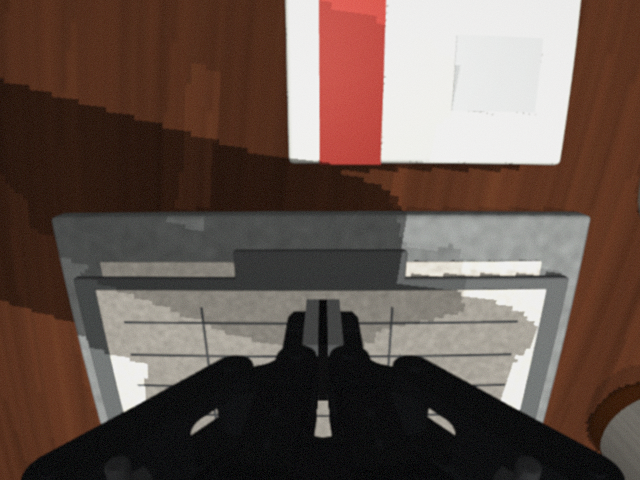

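Request:
{"api": "servo_tool", "payload": {
  "motion": [
    [0,0,2,0,0,0,-1],
    [0,0,1,0,0,0,-1]
  ]
}}

```text
t: 17.75
tcp_pos: [0.5548, 0.0893, -0.0066]
tool_rot: [0.66, 0.751, -0.0, -0.001]
force: [-2.8, 0.3, 14.6]
finger_gap: -0.001
```

Request:
{"api": "servo_tool", "payload": {
  "motion": [
    [0,0,2,0,0,0,-1],
    [0,0,1,0,0,0,-1]
  ]
}}

```text
t: 17.92
tcp_pos: [0.5548, 0.0893, -0.0063]
tool_rot: [0.66, 0.751, -0.0, -0.001]
force: [-1.2, 0.4, 2.2]
finger_gap: -0.001
```

```bash
python3 - <<'E'
from h import *
from station import manip
s0=manip.sense();st(s0);print(s0["q"].round(3))
p=s0["tcp_pos"]
s=manip.snapshot("scene");f=s["frame"].copy()
g=cv2.resize(f[190:270,280:380],None,fx=8,fy=8,interpolation=cv2.INTER_CUBIC)[:600]
for q in proj(s,[p,toW(.105,.15,.012),toW(.105,.15,.016),toW(.115,.175,.01)]): cv2.circle(g,tuple(int(v) for v in (q-[280,190]+.5)*8),3,(0,255,0),-1)
cv2.imwrite("pics/s18.png",g[:,:,::-1])
E
```

```text
t 17.92 reg mm [  0.6 132.6  -6.3] rotErr [-0.001 -0.    -0.002] F [-1.2  0.4  2.2] gap -0.0
[-0.039  0.772  1.733  0.     0.638 -0.168]
```

View pics/s18.png

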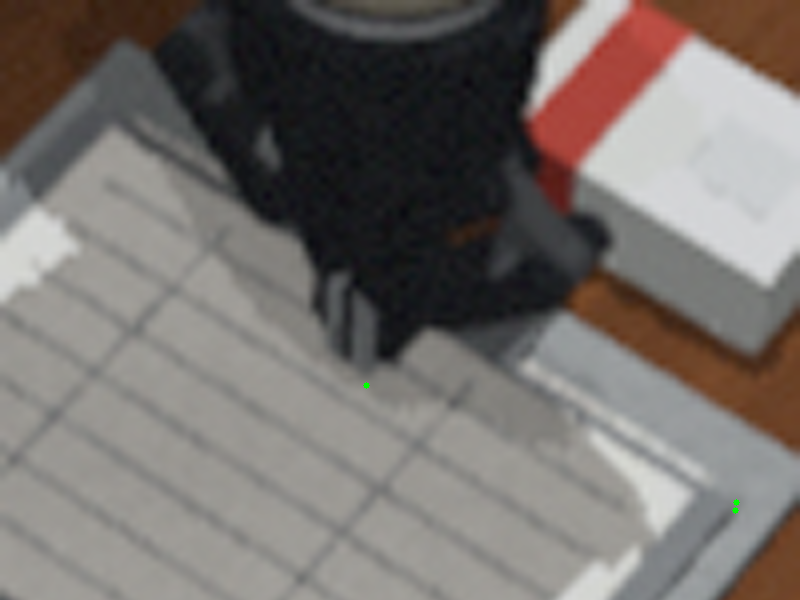

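```bash
python3 - <<'E'
from h import *
from station import manip
s0=manip.sense();st(s0);p=s0["tcp_pos"];r=R.from_quat(s0["tool_rot"])
s=manip.snapshot("wrist");sc=manip.snapshot("scene")
for z in (0,-.01,-.02,-.03):
    P=p+r.apply([0,0,z]); print(z,proj(s,P),proj(sc,P), (proj(sc,P)[0]-[280,190]+.5)*8)
    P=p+r.apply([.011,0,z]); print('  x+11',proj(s,P))
f=s["frame"];cv2.imwrite('pics/w19.png',cv2.resize(f[190:340,220:420],None,fx=4,fy=4)[:,:,::-1])
E
```

```text
t 17.97 reg mm [  0.6 132.6  -6.4] rotErr [-0.001 -0.    -0.002] F [-2.3 -0.3  8.5] gap -0.0
0 [[322.18959763 294.63879701]] [[325.28153375 237.7793772 ]] [366.25227003 386.23501758]
  x+11 [[322.1666625  273.26200096]]
-0.01 [[322.19182853 304.04378581]] [[325.41761472 235.26516453]] [367.34091775 366.12131625]
  x+11 [[322.1675799  281.66931694]]
-0.02 [[322.19435366 314.53643008]] [[325.55569911 232.71356612]] [368.44559285 345.70852897]
  x+11 [[322.16863646 291.07741956]]
-0.03 [[322.19723357 326.31256324]] [[325.6958304  230.12376185]] [369.56664317 324.99009482]
  x+11 [[322.16986449 301.67318088]]
```

View pics/w19.png

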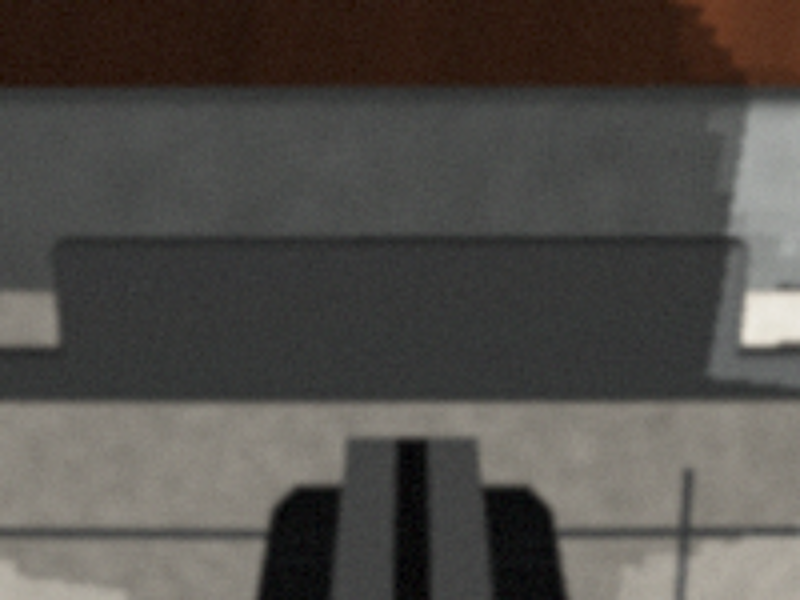

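Request:
{"api": "servo_tool", "payload": {
  "motion": [
    [0,0,2,0,0,0,-1],
    [0,0,3,0,0,0,-1],
    [0,0,3,0,0,0,-1]
  ]
}}

```text
t: 18.32
tcp_pos: [0.5549, 0.0893, -0.0068]
tool_rot: [0.66, 0.751, 0.0, 0.0]
force: [-4.8, -1.0, 24.9]
finger_gap: -0.002
```

Request:
{"api": "servo_tool", "payload": {
  "motion": [
    [0,0,-5,0,0,0,-1],
    [0,0,-15,0,0,0,-1],
    [-5,0,-25,0,0,0,-1],
    [-10,0,-30,0,0,0,-1],
    [-20,0,-35,0,0,0,-1],
    [-30,-10,-35,0,0,0,-1],
    [-30,-20,-35,0,0,0,-1],
    [-30,-30,-30,0,0,0,-1],
    [-30,-30,0,0,0,0,-1],
    [-30,-30,0,0,0,0,-1],
    [-30,-30,0,0,0,0,-1],
    [-30,-30,0,0,0,0,-1]
  ]
}}

```text
t: 19.32
tcp_pos: [0.4233, -0.1636, 0.1987]
tool_rot: [0.654, 0.756, 0.001, 0.008]
force: [0.5, -0.6, -0.3]
finger_gap: -0.002
```

```bash
python3 - <<'E'
from h import *
from station import manip
import pickle
st()
d={n:manip.snapshot(n) for n in ("scene","top")};pickle.dump(d,open("d1.pkl","wb"))
s=d["scene"]["frame"];cv2.imwrite("pics/s20.png",cv2.resize(s[170:320,220:420],None,fx=4,fy=4,interpolation=cv2.INTER_CUBIC)[:,:,::-1])
cv2.imwrite("pics/t20.png",d["top"]["frame"][:,:,::-1])
cv2.imwrite("pics/sf20.png",s[:,:,::-1])
E
```

```text
t 19.32 reg mm [-162.8 -101.   198.7] rotErr [0.011 0.011 0.014] F [ 0.5 -0.6 -0.3] gap -0.0
```

View pics/s20.png

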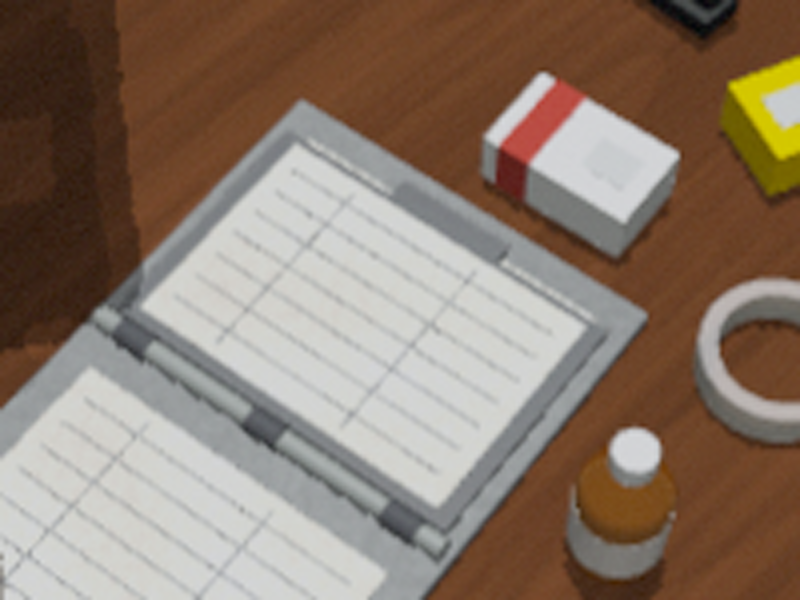

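View pics/t20.png

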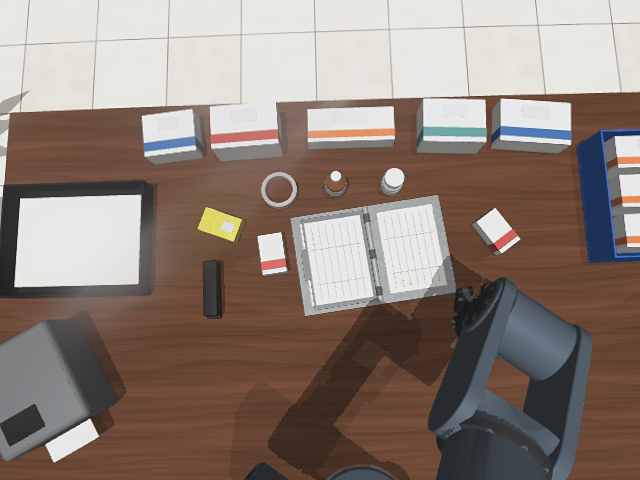

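```bash
python3 - <<'E'
from h import *
import pickle
d=pickle.load(open("d1.pkl","rb"));S=d["scene"]
sc=lambda x,y:np.array((220+x/4-.4,170+y/4-.4))
obs=[(607,328),(293,133),(648,315),(302,100)]
for deg in (180,178,176,174,172,168):
    a=np.radians(deg);L=lambda x,r:toW(x,-r*np.cos(a),.014+r*np.sin(a))
    print(deg,[(((proj(S,P)[0]-[220,170])+.4)*4).round(0).tolist() for P in (L(.105,.15),L(-.105,.15),toW(.115,.175,.01),toW(-.115,.175,.01),L(.035,.162))])
for p in [(484,138),(545,73),(678,155),(628,220)]: print((toReg(at(S,sc(*p),.036))*1000).round(1))
E
```

```text
180 [[608.0, 333.0], [286.0, 132.0], [649.0, 314.0], [300.0, 98.0], [510.0, 248.0]]
178 [[608.0, 328.0], [286.0, 126.0], [649.0, 314.0], [300.0, 98.0], [510.0, 242.0]]
176 [[609.0, 323.0], [285.0, 121.0], [649.0, 314.0], [300.0, 98.0], [510.0, 237.0]]
174 [[610.0, 318.0], [284.0, 115.0], [649.0, 314.0], [300.0, 98.0], [511.0, 231.0]]
172 [[610.0, 314.0], [283.0, 110.0], [649.0, 314.0], [300.0, 98.0], [511.0, 226.0]]
168 [[610.0, 305.0], [281.0, 101.0], [649.0, 314.0], [300.0, 98.0], [510.0, 217.0]]
[ -8.6 198.2  36. ]
[ -7.4 253.6  36. ]
[ 79.6 251.6  36. ]
[ 81.2 200.9  36. ]
```

View pics/sf20.png

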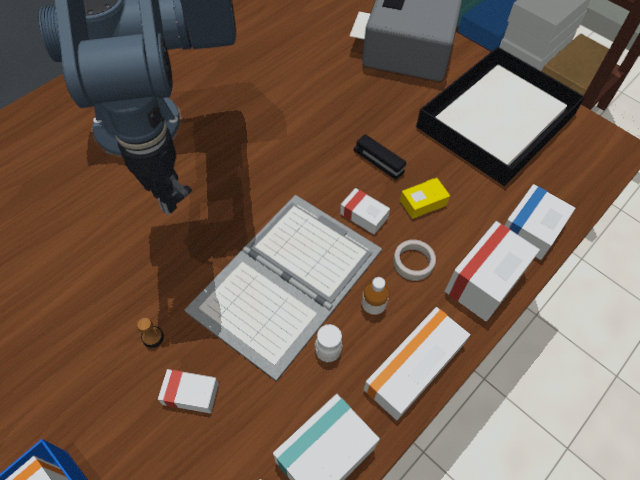

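Request:
{"api": "servo_tool", "payload": {
  "motion": [
    [0,0,0,0,0,0,-1],
    [0,0,0,0,0,0,-1],
    [0,0,0,0,0,0,-1],
    [0,0,0,0,0,0,-1]
  ]
}}

```text
t: 19.75
tcp_pos: [0.4216, -0.1662, 0.1983]
tool_rot: [0.658, 0.753, 0.0, 0.007]
force: [-0.5, 0.3, -0.3]
finger_gap: -0.002
```

```bash
python3 -c "
from station import manip
s=manip.sense();print(s['t'],s['force'],abs(s['qd']).max())
print(manip.sign_off())"
```

```text
19.75 [-0.4519452   0.32434654 -0.33768155] 0.027742795964514236
the job is handed in; nothing more can be done
None
```

The carton is off the board and flat on the bare desk, and the leaf lies flat on the left page. I handed the job in at 19.75 s with the arm clear and touching nothing.

**Carton:** I pushed it off the left edge with the two half-open fingers. In the last pictures it lies flat, square to the board and about 24 mm from its edge.

**Leaf:** I pushed it up and over the spine with the shut fingertips and pressed it down until it stopped (25 N on the last reading). The last scene view puts its angle at about 178–180°.

**Other objects:** nothing else appears to have moved in the last top and scene views.

**Checks that disagreed:**
- **Tool height:** the reported TCP height read about 22 mm too low during the final press (−6 mm, when the fingertips were on the leaf at about 16 mm). I went by the force and the pictures there instead.
- **Carton push:** the fingers were probably higher on the carton than I intended for the same reason. It tilted as it went over the 10 mm edge, with a brief 10 N upward reading on the tool, and then settled flat.

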